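# Sort dishes through a go / no-go slot gauge

## Task

Sort the three clay dishes with the wooden slot gauge, sliding them along the table into its open end without ever lifting them off the table, tipping them or ramming them hard against it. A dish that will not pass the first (wide) pair of steel pins is too big: slide it sideways into the bay beside the entry; one that passes the first pair but is stopped by the second (narrow) pair is right: slide it sideways into the bay beside the space between the pins; one that passes both pairs is too small: leave it in the closed end. Each dish should end fully inside its place and the cup and the jar stay where they are.

Things in the scene. Friction and masses are not known exactly. Their poses are not given: they have to be found in the camera images.
- gauge: wooden fence frame fixed on the table, without floor. Origin: on the table midway between the pins of the first gate. x: direction of travel along the lane; y: from lane to the side bays. Lane 120 mm wide inside (y -60 to 60), open mouth at x -150 mm, end wall's inner face at x 280. Fences 12 mm thick, 28 mm high; cross fences at x -150, 0, 150 run from y 60 to 202 and part the bays.
- go_gate (a point): middle of the first gate, at the gauge's origin: two upright steel pins, 10 mm thick, 45 mm high, with a clear gap of 106 mm. The 112 mm dish stops with its centre about 19 mm before this point. Axes as the gauge's.
- nogo_gate (a point): middle of the second gate, on the table at gauge x 150 mm, y 0: two pins like the first with a clear gap of 94 mm. The 100 mm dish stops with its centre about 19 mm before this point. Axes as the gauge's.
- big_bay (a point): middle of the too-big bay, on the table at gauge x -75, y 137 mm: a space between fences, inside x -144 to -6, up to y 202, open to the lane along its whole side before the first gate.
- right_bay (a point): middle of the right-size bay, on the table at gauge x 75, y 137 mm: inside x 6 to 144, up to y 202, open to the lane along its whole side between the gates.
- small_end (a point): middle of the closed end of the lane for too-small dishes, on the table at gauge x 218, y 0 mm: inside x 156 to 280, y -60 to 60, entered only through the second gate.
- dish_a_center (a point): round clay dish, flat floor, upright rim, open top. The three look alike but one is 88, one 100, one 112 mm across; the gauge tells which. 26 mm high, rim 6 mm thick, floor 8 mm thick, 0.13-0.22 kg; dragging it takes 1-3 N; shut fingers fit inside it and can drag it by the inside of its rim. Point: on its axis, 13 mm above the table.
- dish_b_center (a point): round clay dish, flat floor, upright rim, open top. The three look alike but one is 88, one 100, one 112 mm across; the gauge tells which. 26 mm high, rim 6 mm thick, floor 8 mm thick, 0.13-0.22 kg; dragging it takes 1-3 N; shut fingers fit inside it and can drag it by the inside of its rim. Point: on its axis, 13 mm above the table.
- dish_c_center (a point): round clay dish, flat floor, upright rim, open top. The three look alike but one is 88, one 100, one 112 mm across; the gauge tells which. 26 mm high, rim 6 mm thick, floor 8 mm thick, 0.13-0.22 kg; dragging it takes 1-3 N; shut fingers fit inside it and can drag it by the inside of its rim. Point: on its axis, 13 mm above the table.
- cup_center (a point): white cup, a bystander, 66 mm across, 70 mm high, standing near the dishes; this point is on its axis half-way up (35 mm).
- jar_center (a point): small closed glass jar with white cap, a bystander, 56 mm across, 70 mm high, standing near the dishes; this point is on its axis half-way up (35 mm).
Not all that is in view belongs to the job. What is shaped like the part that bears dish_a_center but black, red or turquoise is not meant.

How it is judged:
By the outcome, as a careful person would: the job done as asked, in the order asked, and still so for the second after the job is handed in, with the robot touching nothing.
It also fails if it takes over 72 s, if anything falls off the work surface, if the arm or the gripper's body presses on something with over 40 N, if the wrist force passes 120 N, or if a joint passes its speed limit or range.

## Robot

A 7-joint arm with a two-finger parallel gripper is mounted at the origin on the work surface. World frame = base frame: x ahead of the robot, y to its left, z up, the work surface at z = 0. Lengths are in m, angles in rad, forces in N, time in s.
With the tool pointing down it reaches from about 0.4 to 0.85 m from the base axis. Payload 4.5 kg.
Tool frame: the origin (TCP) lies at the very end of the fingers, on their centre line; the grasp point (between the pads) lies behind it (r.grip_depth is the z of the grasp point in the tool frame, in m); z points along the fingers, y is the direction in which the jaws open and shut (so a half turn about z gives the same grasp; the last joint's range is limited). The gripper opens to 88 mm and grips with 3 to 60 N. Pads are 18 mm wide; open, the fingers measure 123 mm over their backs; the gripper's body (75 mm by 187 mm) begins 45 mm behind the grasp point.
Start: joints at [-1.1, 0.689, -0.195, 1.565, 0.157, 0.902, -0.215], TCP at [0.264, 0.566, 0.239] pointing down, gripper open.
Joint ranges: [-3.01, 3.01], [-0.46, 2.08], [-1.47, 1.51], [0.13, 2.56], [-1, 4.14], [0.04, 2.09], [-2.66, 2.66]. Speed limits (rad/s): [2.57, 2.57, 3.14, 3.14, 3.14, 3.14, 3.14].

## Interface

Orientations are given as a unit quaternion [x, y, z, w].
In Python, from plant import sensors, cams, r gives the robot as it stands. The module is installed in compiled form; this text tells all that it offers.
- The arm moves only by the tool drive_tool, never from a script. Its argument "series" is a list that holds one entry, the list of rows, each a list of 5 numbers: the shift along the world's x, y, z in mm, then the turn about the world's z in rad, then the finger opening in mm, from 0 to 88.1. A call has 1 to 10 rows; each row shifts and turns the commanded pose from where the row before left it; what a row does not reach is not made up. A row lasts 1/10 s, in which the tool goes at most 50 mm and 8.59 degrees, less where a joint would pass 70% of its speed; a pose out of reach is approached as far as the arm can. A call with a gripper value outside its range is refused whole. The fingers move at their own pace and stop on an object; "force" is the grip in N (left out, the last holds). Time passes only in rows, so rows that do not move let the fingers close. It gives the time, the measured TCP pose, the force and the opening at its end, in the units of the state.
- sensors.get_state(): the state, without advancing time (a new reading comes with each control period).
- cams.snapshot(name): name is "scene" or "top" or "wrist"; returns the picture (384x512x3 uint8, blue, green, red); there is no depth.
- cams.camera_model(name): a dict with "fx", "fy", "cx", "cy" (pixels), "camera_from_world" (4x4, takes a point from world to camera coordinates). Camera axes: x right, y down, z forward; pixel columns grow to the right and rows downward; lengths in m; the calibration is good to about 2 mm. A picture is of the moment at which its call begins: read the wrist's pose just before it. camera_model takes no time and is no camera call; for the wrist camera it gives the pose at the moment of the call.
- r.finish_job(): hands the job in, once; it reports no verdict.
Trained networks look in the newest picture that a camera, given by its name, has taken for a name from the list of things; names that differ only in an ending like _2 or _b are one class to them, and where a whole thing is asked for, a point or a joint stands for the part that bears it (a point fixed in the world has none). Each returns a list of dicts, best first, with "confidence" (0 to 1); they miss things now and then, are a little off and sometimes report something else, mostly with a low value. They report only what shows in the picture. A call takes as long as a camera call. They do not tell look-alikes from the thing itself.
- cams.trace(camera, name): "mask" (384x512 bool, what is visible of it) and "at" ([column, row] in pixels, amid what is visible of it).
- cams.mark_of(camera, name): "at" ([column, row] in pixels: a listed point, or the origin of a listed thing).
The state is a dict: "clock": time; "q": joint angles; "qd": joint speeds; "joint_torque": joint torques, N m; "tool_pos": TCP position; "eef_rot": TCP orientation; "contact_force": force on the tool from outside, world axes, zero at the start; "moment": the same for the moment, N m; "opening": opening from 0.0 (shut) to 1.0 (fully open).
Only numpy, scipy, OpenCV 4.12 (cv2) and the standard library are available. Lean on these libraries where they do the work, as an engineer would, in place of code of your own. Each camera call takes 0.05 s, during which the arm holds its last target.

## Working session

There is one attempt and no reset: what is moved stays moved. The work goes in short steps, Python scripts to look and compute and a tool call to move; the robot and the scene stay as the last step left them, time stands still between calls to the robot, and variables do not carry over. Pictures are saved under pics/ and viewed, and the job is handed in when it is done.

Besides the shell and the picture viewer there is one more tool, called after ">>>" by a JSON object that holds its "api" and its "payload". drive_tool: Moves the arm, as the interface text tells. Its arguments: {"type":"object","properties":{"series":{"type":"array","items":{"type":"array","items":{"type":"array","items":{"type":"number"}}}},"force":{"type":"number"}},"required":["series"]}

```bash
mkdir -p pics; ls
python3 - <<'E'
from plant import sensors,cams,r
import cv2
print(sensors.get_state()); print(r.grip_depth)
for n in ("scene","top"):
    im=cams.snapshot(n); cv2.imwrite(f"pics/{n}0.png",im)
    m=cams.camera_model(n); print(n,m)
    for t in ("gauge","go_gate","nogo_gate","dish_a_center","cup_center","jar_center"):
        for d in cams.mark_of(n,t): print(t,d)
E
```

```text
pics
{'clock': 0.0, 'q': array([-1.10021294,  0.68995424, -0.19449114,  1.56633591,  0.15732516,
        0.90247099, -0.21509515]), 'qd': array([-0.00014159,  0.00079487, -0.00086466, -0.00076661, -0.00011362,
       -0.00132265,  0.00029815]), 'joint_torque': array([ 3.67254179e-04, -5.27579927e+01, -1.26674037e+00, -1.53432155e+01,
       -5.25677903e-02,  6.60976366e-03,  1.74684319e-04]), 'tool_pos': array([0.26419163, 0.56573622, 0.23793017]), 'eef_rot': array([ 2.16617626e-01,  9.76256122e-01, -8.80979542e-04, -1.12605870e-04]), 'contact_force': array([ 0.15398083,  0.05753608, -0.76546868]), 'moment': array([ 0.05113747, -0.05057082, -0.01674836]), 'opening': 0.9946185574292152}
-0.0187
scene {'fx': 457.2677377595237, 'fy': 457.2677377595237, 'cx': 261.12014683534875, 'cy': 190.54982514584, 'camera_from_world': array([[-0.61473535,  0.78868208, -0.0090014 ,  0.27394538],
       [ 0.60972175,  0.46794388, -0.63974051, -0.29345605],
       [-0.50033973, -0.39875945, -0.76853826,  1.65600628],
       [ 0.        ,  0.        ,  0.        ,  1.        ]])}
gauge {'at': [237.2, 173
[... 685 characters left out ...]
 259.45730116028676, 'cy': 187.2578082700316, 'camera_from_world': array([[ 0.00970821, -0.99995205, -0.00128195,  0.04431046],
       [-0.986824  , -0.00937367, -0.16152562,  0.51429041],
       [ 0.16150586,  0.00283318, -0.98686769,  1.18121185],
       [ 0.        ,  0.        ,  0.        ,  1.        ]])}
nogo_gate {'at': [158.5, 124.5], 'confidence': 0.18}
dish_a_center {'at': [190.2, 279.1], 'confidence': 0.95}
dish_a_center {'at': [304.9, 104.0], 'confidence': 0.81}
dish_a_center {'at': [137.9, 274.0], 'confidence': 0.68}
dish_a_center {'at': [201.4, 210.5], 'confidence': 0.56}
cup_center {'at': [162.9, 224.1], 'confidence': 0.7}
jar_center {'at': [159.5, 126.6], 'confidence': 0.73}
```

View pics/scene0.png

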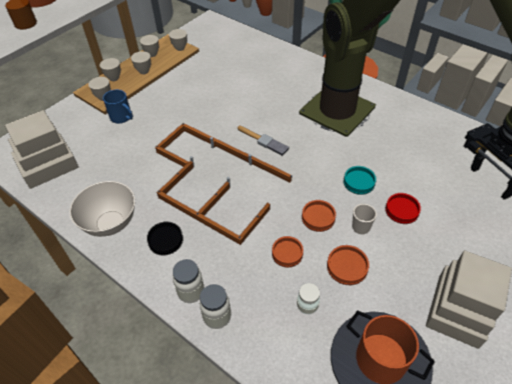

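View pics/top0.png

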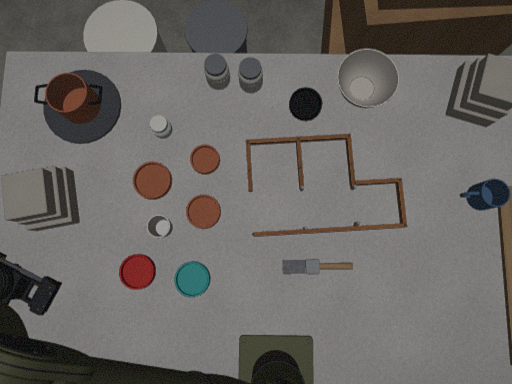

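The top picture shows these look-alikes:
- Terracotta dishes at (152,181), (205,159) and (203,212): these are the ones meant.
- Red (137,272), turquoise (192,279) and black (305,104): decoys.
- Cup at (160,227), jar at (160,126).
- The terracotta pot at (70,92) is not a dish.

Next I'll measure and check a close crop.

```bash
cat > h.py <<'E'
import numpy as np,cv2
from plant import sensors,cams,r
def ray(cam,uv,z):
    m=cams.camera_model(cam);T=m["camera_from_world"];R=T[:3,:3];t=T[:3,3]
    d=R.T@np.array([(uv[0]-m["cx"])/m["fx"],(uv[1]-m["cy"])/m["fy"],1.]);o=-R.T@t
    return (o+d*(z-o[2])/d[2])[:2]
def px(cam,p):
    m=cams.camera_model(cam);c=m["camera_from_world"]@np.r_[p,1.]
    return np.array([m["fx"]*c[0]/c[2]+m["cx"],m["fy"]*c[1]/c[2]+m["cy"]])
def warp(cam,im,z,x0,x1,y0,y1,s=1000):
    # world plane z rectified: col = (y1-y)*s, row=(x1-x)*s
    W=int((y1-y0)*s);H=int((x1-x0)*s)
    src=np.float32([px(cam,[x,y,z]) for x,y in((x1,y1),(x1,y0),(x0,y0),(x0,y1))])
    dst=np.float32([[0,0],[W,0],[W,H],[0,H]])
    return cv2.warpPerspective(im,cv2.getPerspectiveTransform(src,dst),(W,H),flags=cv2.INTER_CUBIC)
E
python3 - <<'E'
from h import *
im=cv2.imread("pics/top0.png")
w=warp("top",im,0.027,0.3,0.7,-0.4,0.4)
cv2.imwrite("pics/w0.png",w)
im2=cv2.imread("pics/scene0.png")
cv2.imwrite("pics/w0s.png",warp("scene",im2,0.027,0.3,0.7,-0.4,0.4))
for cam,i in(("top",w),("scene",cv2.imread("pics/w0s.png"))):
    hsv=cv2.cvtColor(i,cv2.COLOR_BGR2HSV)
    m=cv2.inRange(hsv,(3,100,50),(14,255,255))
    n,l,s,c=cv2.connectedComponentsWithStats(m)
    for k in range(1,n):
        if s[k,4]>2000:
            pts=cv2.findNonZero((l==k).astype(np.uint8)); (cx,cy),rad=cv2.minEnclosingCircle(pts)
            print(cam,[.7-cy/1000,.4-cx/1000],2*rad,s[k])
E
```

```text
top [0.5329999999999999, -0.13749999999999996] 519.9550170898438 [  309    21   463   302 13881]
top [0.600063247680664, 0.21214677429199222] 89.08917999267578 [ 145   57   87   87 5857]
top [0.536582275390625, 0.36158227920532227] 113.12577056884766 [   0  110   94  110 8565]
top [0.44649999999999995, 0.21150000000000002] 99.24736785888672 [ 140  206   98   97 7452]
scene [0.5435, -0.133] 533.7688598632812 [  298     8   472   290 24725]
scene [0.6110408630371094, 0.21843269348144534] 98.27035522460938 [ 137   42   91   96 6636]
scene [0.546376968383789, 0.3685630912780762] 121.81287384033203 [   0   94   87  121 8819]
scene [0.45699999999999996, 0.21900000000000003] 112.8718032836914 [ 131  188  103  111 8747]
scene [0.409, -0.15849999999999997] 159.6153564453125 [ 479  271  160   39 3783]
scene [0.39799999999999996, -0.0025000000000000022] 159.6153564453125 [ 323  285  160   35 3878]
```

View pics/w0.png

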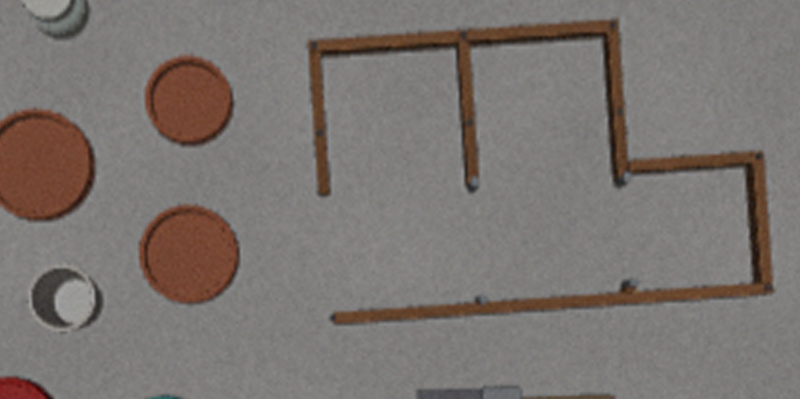

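View pics/w0s.png

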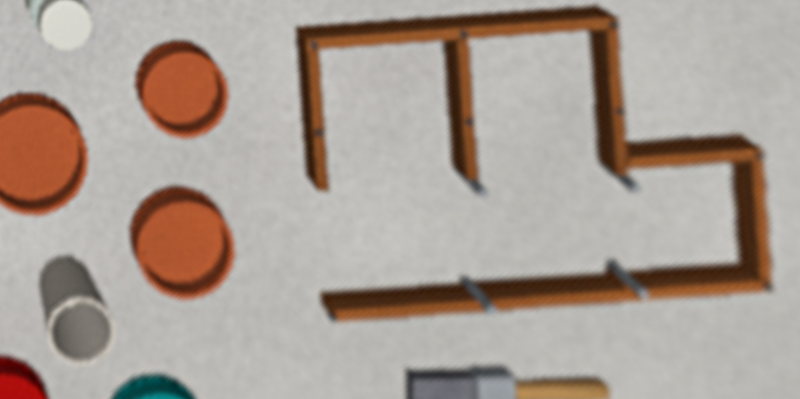

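The crop shows three plain terracotta dishes. Their measured diameters are about 113, 89 and 99 mm, and the red, turquoise and black decoys are separate. Next I'll fit the gauge pose.

```bash
cat >> h.py <<'E'
def G(p,a,t): # gauge->world
    c,s=np.cos(a),np.sin(a); return np.array([c*p[0]-s*p[1]+t[0],s*p[0]+c*p[1]+t[1]])
E
python3 - <<'E'
from h import *
from scipy.optimize import least_squares
im=cv2.imread("pics/top0.png");ims=cv2.imread("pics/scene0.png")
segs=[]
# fences as rectangles gauge
F=[(-150,-72,292,-60),(-156,202,156,214),(-156,60,-144,202),(-6,60,6,202),(144,60,156,202),(156,60,292,72),(280,-72,292,72)]
def wood(i):
    h=cv2.cvtColor(i,cv2.COLOR_BGR2HSV); return cv2.inRange(h,(3,100,30),(16,255,255))
def render(cam,a,t):
    sh=(384,512); o=np.zeros(sh,np.uint8)
    for x0,y0,x1,y1 in F:
        P=[]
        for z in(0,.028):
            for x,y in((x0,y0),(x1,y0),(x1,y1),(x0,y1)):
                w=G((x/1000,y/1000),a,t);P.append(px(cam,[w[0],w[1],z]))
        h=cv2.convexHull(np.float32(P)); cv2.fillConvexPoly(o,np.round(h*16).astype(np.int32),255,cv2.LINE_AA,4)
    return o
obs={}
box={"top":(240,130,415,240),"scene":(150,120,300,245)}
for c,i in(("top",im),("scene",ims)):
    m=wood(i);b=box[c];k=np.zeros_like(m);k[b[1]:b[3],b[0]:b[2]]=m[b[1]:b[3],b[0]:b[2]];obs[c]=cv2.GaussianBlur(k.astype(float),(0,0),1.2)/255
from scipy.optimize import minimize
def cost(p,cams=("top","scene")):
    return sum(((cv2.GaussianBlur(render(c,p[0],p[1:]).astype(float),(0,0),1.2)/255-obs[c])**2).sum() for c in cams)
x0=np.array([-1.507,0.455,-0.08])
for cc in(("top",),("scene",),("top","scene")):
    res=minimize(cost,x0,args=(cc,),method="Nelder-Mead",options=dict(initial_simplex=x0+np.array([[0,0,0],[.03,0,0],[0,.01,0],[0,0,.01]]),xatol=1e-5,fatol=1e-2))
    print(cc,res.x,res.fun)
a=res.x[0];t=res.x[1:]
for c,i in(("top",im),("scene",ims)):
    e=cv2.Canny(render(c,a,t),50,100);j=i.copy();j[e>0]=(0,255,0);b=box[c]
    cv2.imwrite(f"pics/fit_{c}.png",cv2.resize(j[b[1]-8:b[3]+8,b[0]-8:b[2]+8],None,fx=4,fy=4,interpolation=cv2.INTER_NEAREST))
# dishes: model silhouettes of cylinders
def cyl(cam,x,y,D,h=.026):
    P=[px(cam,[x+D/2*np.cos(u),y+D/2*np.sin(u),z]) for z in(0,h) for u in np.linspace(0,6.283,60)]
    o=np.zeros((384,512),np.uint8);cv2.fillConvexPoly(o,np.round(cv2.convexHull(np.float32(P))*16).astype(np.int32),255,cv2.LINE_AA,4);return o
for x,y,D in((.600,.212,.088),(.536,.361,.112),(.4465,.2115,.1)):
  out=[]
  for cc in(("top",),("scene",),("top","scene")):
    def f(p):
        s=0
        for c in cc:
            i={"top":im,"scene":ims}[c];m=wood(i)
            roi=cv2.dilate(cyl(c,x,y,.135),None)>0
            s+=((cv2.GaussianBlur(cyl(c,*p).astype(float),(0,0),1)-cv2.GaussianBlur(m.astype(float),(0,0),1))[roi]**2).sum()/65025
        return s
    r0=minimize(f,[x,y,D],method="Nelder-Mead",options=dict(initial_simplex=np.array([x,y,D])+np.array([[0,0,0],[.006,0,0],[0,.006,0],[0,0,.006]]),xatol=1e-5,fatol=1e-3))
    out.append((r0.x.round(4),round(r0.fun,1)))
  print(out)
for n,p in dict(go=(0,0),nogo=(.15,0),mouth=(-.15,0),big=(-.075,.137),right=(.075,.137),small=(.218,0)).items(): print(n,G(p,a,t).round(4))
E
```

```text
Traceback (most recent call last):
  File "h.py", line 8, in px
    m=cams.camera_model(cam);c=m["camera_from_world"]@np.r_[p,1.]
ValueError: time passes only in moves, steps and waits
```

```bash
ls pics
```

```text
scene0.png
top0.png
w0.png
w0s.png
```

```bash
cat > h.py <<'E'
import numpy as np,cv2,functools
from plant import sensors,cams,r
_cm={}
def cm(c):
    if c=="wrist": return cams.camera_model(c)
    if c not in _cm:_cm[c]=cams.camera_model(c)
    return _cm[c]
def ray(cam,uv,z):
    m=cm(cam);T=m["camera_from_world"];R=T[:3,:3];t=T[:3,3]
    d=R.T@np.array([(uv[0]-m["cx"])/m["fx"],(uv[1]-m["cy"])/m["fy"],1.]);o=-R.T@t
    return (o+d*(z-o[2])/d[2])[:2]
def px(cam,p):
    m=cm(cam);c=m["camera_from_world"]@np.r_[p,1.]
    return np.array([m["fx"]*c[0]/c[2]+m["cx"],m["fy"]*c[1]/c[2]+m["cy"]])
def warp(cam,im,z,x0,x1,y0,y1,s=1000):
    W=int((y1-y0)*s);H=int((x1-x0)*s)
    src=np.float32([px(cam,[x,y,z]) for x,y in((x1,y1),(x1,y0),(x0,y0),(x0,y1))])
    dst=np.float32([[0,0],[W,0],[W,H],[0,H]])
    return cv2.warpPerspective(im,cv2.getPerspectiveTransform(src,dst),(W,H),flags=cv2.INTER_CUBIC)
def G(p,a,t):
    c,s=np.cos(a),np.sin(a); return np.array([c*p[0]-s*p[1]+t[0],s*p[0]+c*p[1]+t[1]])
def wood(i):
    h=cv2.cvtColor(i,cv2.COLOR_BGR2HSV); return cv2.inRange(h,(3,100,30),(16,255,255))
def cyl(cam,x,y,D,h=.026):
    P=[px(cam,[x+D/2*np.cos(u),y+D/2*np.sin(u),z]) for z in(0,h) for u in np.linspace(0,6.283,60)]
    o=np.zeros((384,512),np.uint8);cv2.fillConvexPoly(o,np.round(cv2.convexHull(np.float32(P))*16).astype(np.int32),255,cv2.LINE_AA,4);return o
F=[(-150,-72,292,-60),(-156,202,156,214),(-156,60,-144,202),(-6,60,6,202),(144,60,156,202),(156,60,292,72),(280,-72,292,72)]
def render(cam,a,t):
    o=np.zeros((384,512),np.uint8)
    for x0,y0,x1,y1 in F:
        P=[]
        for z in(0,.028):
            for x,y in((x0,y0),(x1,y0),(x1,y1),(x0,y1)):
                w=G((x/1000,y/1000),a,t);P.append(px(cam,[w[0],w[1],z]))
        h=cv2.convexHull(np.float32(P)); cv2.fillConvexPoly(o,np.round(h*16).astype(np.int32),255,cv2.LINE_AA,4)
    return o
E
python3 - <<'E'
from h import *
from scipy.optimize import minimize
im=cv2.imread("pics/top0.png");ims=cv2.imread("pics/scene0.png")
obs={}
box={"top":(240,130,415,240),"scene":(150,120,300,245)}
for c,i in(("top",im),("scene",ims)):
    m=wood(i);b=box[c];k=np.zeros_like(m);k[b[1]:b[3],b[0]:b[2]]=m[b[1]:b[3],b[0]:b[2]];obs[c]=cv2.GaussianBlur(k.astype(float),(0,0),1.2)/255
def cost(p,cams=("top","scene")):
    return sum(((cv2.GaussianBlur(render(c,p[0],p[1:]).astype(float),(0,0),1.2)/255-obs[c])**2).sum() for c in cams)
x0=np.array([-1.507,0.455,-0.08])
for cc in(("top",),("scene",),("top","scene")):
    res=minimize(cost,x0,args=(cc,),method="Nelder-Mead",options=dict(initial_simplex=x0+np.array([[0,0,0],[.03,0,0],[0,.01,0],[0,0,.01]]),xatol=1e-5,fatol=1e-2))
    print(cc,res.x,res.fun)
a=res.x[0];t=res.x[1:]
for c,i in(("top",im),("scene",ims)):
    e=cv2.Canny(render(c,a,t),50,100);j=i.copy();j[e>0]=(0,255,0);b=box[c]
    cv2.imwrite(f"pics/fit_{c}.png",cv2.resize(j[b[1]-8:b[3]+8,b[0]-8:b[2]+8],None,fx=4,fy=4,interpolation=cv2.INTER_NEAREST))
for x,y,D in((.600,.212,.088),(.536,.361,.112),(.4465,.2115,.1)):
  out=[]
  for cc in(("top",),("scene",),("top","scene")):
    def f(p):
        s=0
        for c in cc:
            i={"top":im,"scene":ims}[c];m=wood(i)
            roi=cv2.dilate(cyl(c,x,y,.135),None)>0
            s+=((cv2.GaussianBlur(cyl(c,*p).astype(float),(0,0),1)-cv2.GaussianBlur(m.astype(float),(0,0),1))[roi]**2).sum()/65025
        return s
    r0=minimize(f,[x,y,D],method="Nelder-Mead",options=dict(initial_simplex=np.array([x,y,D])+np.array([[0,0,0],[.006,0,0],[0,.006,0],[0,0,.006]]),xatol=1e-5,fatol=1e-3))
    out.append((r0.x.round(4),round(r0.fun,1)))
  print(out)
for n,p in dict(go=(0,0),nogo=(.15,0),mouth=(-.15,0),big=(-.075,.137),right=(.075,.137),small=(.218,0)).items(): print(n,G(p,a,t).round(4))
E
```

```text
('top',) [-1.50030536  0.45833091 -0.07767614] 508.0734507294209
('scene',) [-1.50484158  0.45882607 -0.07745128] 564.0729251613145
('top', 'scene') [-1.49973506  0.45819264 -0.07763241] 1080.759814414617
[(array([0.6026, 0.2135, 0.0796]), np.float64(1.5)), (array([0.6035, 0.2139, 0.0798]), np.float64(1.0)), (array([0.603 , 0.2138, 0.0797]), np.float64(3.2))]
[(array([0.5373, 0.3658, 0.1036]), np.float64(1.3)), (array([0.5381, 0.3668, 0.1042]), np.float64(1.5)), (array([0.5377, 0.3664, 0.1039]), np.float64(5.0))]
[(array([0.4468, 0.2133, 0.092 ]), np.float64(1.7)), (array([0.4476, 0.2136, 0.0912]), np.float64(1.4)), (array([0.4471, 0.2133, 0.0918]), np.float64(3.8))]
go [ 0.4582 -0.0776]
nogo [ 0.4688 -0.2273]
mouth [0.4475 0.072 ]
big [0.5895 0.0069]
right [ 0.6002 -0.1427]
small [ 0.4737 -0.2951]
```

View pics/fit_top.png

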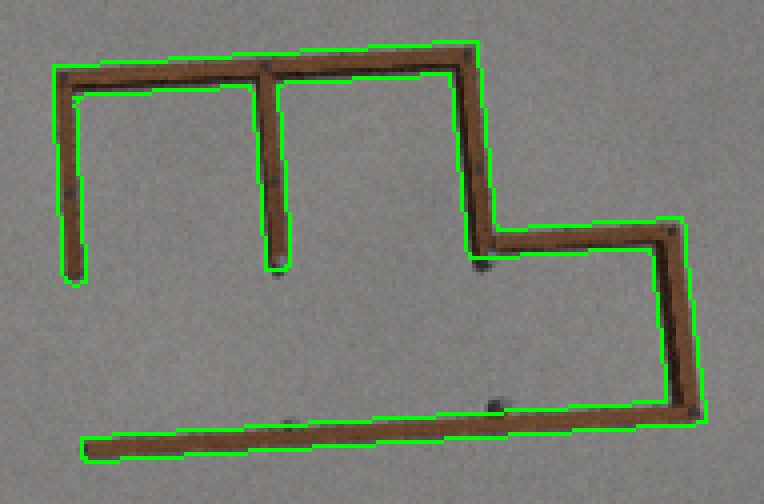

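The overlay fits to about 1 mm. I'm adopting gauge yaw −1.502 rad with origin (0.458, −0.0777). Dish centres:
- 100 mm: (0.447, 0.213)
- 88 mm: (0.603, 0.214)
- 112 mm: (0.538, 0.3665)

First I'll move above the nearest dish, with fingers shut and jaws along the lane.

>>> {"api": "drive_tool", "payload": {"series": [[[18,-35,0,0.05,0],[18,-35,0,0.05,0],[18,-35,0,0.05,0],[18,-35,0,0.05,0],[18,-35,0,0.05,0],[18,-35,0,0.05,0],[18,-35,-20,0.05,0],[18,-35,-20,0.05,0],[18,-35,-20,0.05,0],[18,-35,-20,0.056,0]]], "force": 5}}

```text
clock: 1.7
tool_pos: [0.4453, 0.2152, 0.1583]
eef_rot: [-0.036, 0.999, 0.0, 0.0]
contact_force: [1.0, -0.4, 0.2]
opening: 0.118
```

>>> {"api": "drive_tool", "payload": {"series": [[[1,-1,-35,0,0],[1,-1,-35,0,0],[0,0,-30,0,0],[0,0,-20,0,0],[0,0,-12,0,0],[0,0,-7,0,0],[0,0,-4,0,0],[0,0,0,0,0]]]}}

```text
clock: 2.5
tool_pos: [0.4466, 0.2146, 0.016]
eef_rot: [-0.035, 0.999, 0.0, 0.0]
contact_force: [0.3, 0.5, -0.3]
opening: 0.006
```

Run:
```python
from h import *
s=sensors.get_state();print(s["tool_pos"],s["contact_force"],s["opening"])
im=cams.snapshot("wrist");cv2.imwrite("pics/wr1.png",im)
im=cams.snapshot("scene");cv2.imwrite("pics/sc1.png",cv2.resize(im[120:320,150:450],None,fx=2.6,fy=2.6))
```

```text
[0.4466499  0.21455102 0.01597578] [ 0.25347823  0.47697419 -0.31755686] 0.006093774546331658
```

View pics/wr1.png

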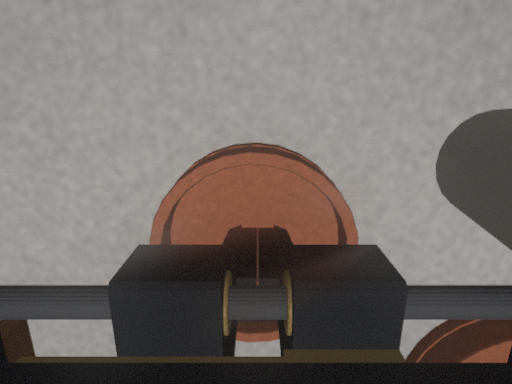

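View pics/sc1.png

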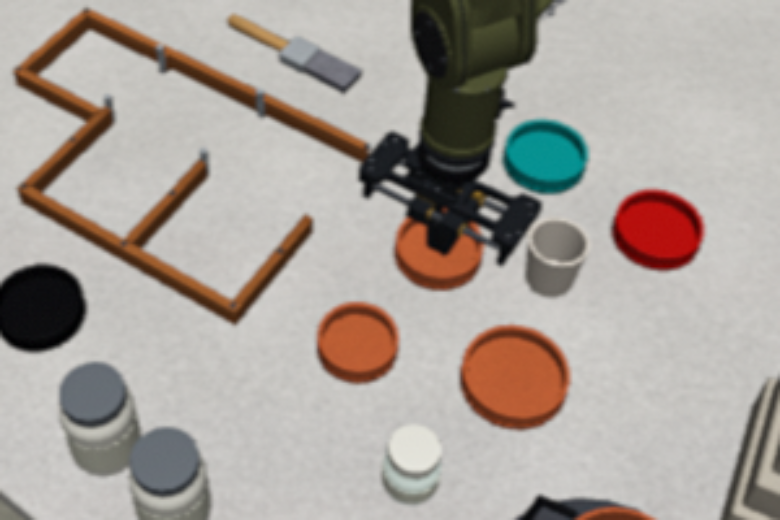

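The fingers are inside the dish at crop (440,238) and clear of its rim. The cup at (555,258) is beside the gripper and untouched. I'll lower 2 mm and expand gently to measure the inside.

>>> {"api": "drive_tool", "payload": {"series": [[[0,0,-2,0,30],[0,0,0,0,40],[0,0,0,0,44],[0,0,0,0,48],[0,0,0,0,52],[0,0,0,0,56],[0,0,0,0,60],[0,0,0,0,60],[0,0,0,0,60]]], "force": 3}}

```text
clock: 3.5
tool_pos: [0.4463, 0.2141, 0.0137]
eef_rot: [-0.035, 0.999, -0.0, -0.0]
contact_force: [-1.0, -1.1, -0.2]
opening: 0.637
```

>>> {"api": "drive_tool", "payload": {"series": [[[0,-5,0,0,53],[0,-10,0,0,53],[0,-20,0,0,53],[0,-20,0,0,53],[0,-20,0,0,53],[1,-25,0,0,53],[1,-25,0,0,53],[1,-25,0,0,53],[1,-25,0,0,53],[1,-15,0,0,53]]]}}

```text
clock: 4.5
tool_pos: [0.4502, 0.0339, 0.0143]
eef_rot: [-0.033, 0.999, -0.002, -0.002]
contact_force: [-1.2, 1.0, -0.1]
opening: 0.601
```

Run:
```python
from h import *
s=sensors.get_state();print(s["tool_pos"],s["contact_force"],s["opening"])
im=cams.snapshot("scene");cv2.imwrite("pics/sc2.png",cv2.resize(im[120:320,150:450],None,fx=2.6,fy=2.6))
```

```text
[0.450204   0.03390996 0.01425928] [-1.23288077  0.97418753 -0.09335759] 0.601292495667546
```

View pics/sc2.png

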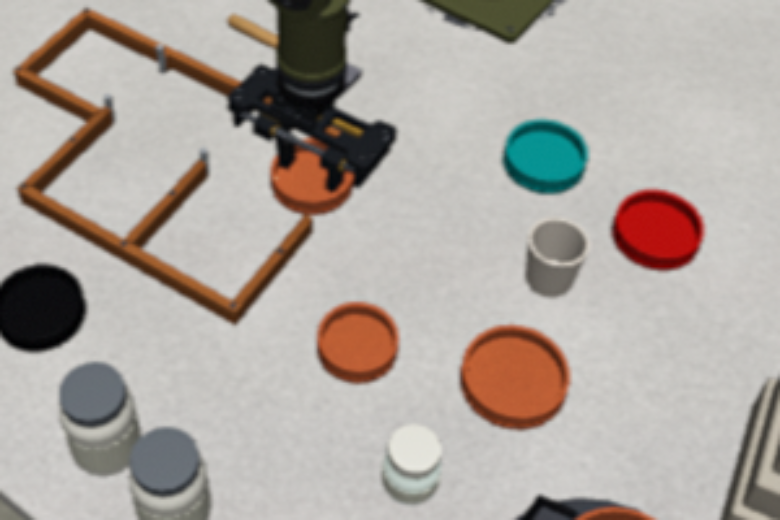

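The dish is in the mouth at crop (312,180) and well centred. Next, a slow pass through the first gate.

>>> {"api": "drive_tool", "payload": {"series": [[[1,-12,0,0,53],[1,-15,0,0,53],[1,-15,0,0,53],[1,-12,0,0,53],[1,-10,0,0,53],[1,-8,0,0,53],[0.5,-7,0,0,53],[0.5,-7,0,0,53],[0.5,-7,0,0,53],[0.5,-7,0,0,53]]]}}

```text
clock: 5.55
tool_pos: [0.4593, -0.062, 0.0142]
eef_rot: [-0.035, 0.999, -0.0, -0.001]
contact_force: [-0.5, 1.0, 1.5]
opening: 0.603
```

>>> {"api": "drive_tool", "payload": {"series": [[[-1,-7,0,0,53],[-0.5,-7,0,0,53],[0,-7,0,0,53],[0.5,-7,0,0,53],[0.5,-7,0,0,53],[0.5,-8,0,0,53],[0.5,-8,0,0,53]]]}}

```text
clock: 6.25
tool_pos: [0.46, -0.1132, 0.0142]
eef_rot: [-0.035, 0.999, -0.0, -0.001]
contact_force: [0.5, 1.6, 1.2]
opening: 0.6
```

>>> {"api": "drive_tool", "payload": {"series": [[[0.5,-10,0,0,53],[0.5,-12,0,0,53],[1,-12,0,0,53],[1,-12,0,0,53],[1,-12,0,0,53],[1,-10,0,0,53],[0.5,-6,0,0,53]]]}}

```text
clock: 6.95
tool_pos: [0.4651, -0.1879, 0.0141]
eef_rot: [-0.034, 0.999, -0.001, -0.001]
contact_force: [-0.2, 2.4, 1.7]
opening: 0.604
```

>>> {"api": "drive_tool", "payload": {"series": [[[0.5,-5,0,0,53],[0.5,-4,0,0,53],[0,-3,0,0,53],[0,-3,0,0,53],[0,-2,0,0,53],[0,-2,0,0,53],[0,-1,0,0,53]]]}}

```text
clock: 7.65
tool_pos: [0.4666, -0.2067, 0.0142]
eef_rot: [-0.035, 0.999, -0.001, -0.001]
contact_force: [0.8, 2.0, 0.7]
opening: 0.602
```

>>> {"api": "drive_tool", "payload": {"series": [[[0,-2,0,0,53],[0,-2,0,0,53],[0,-1,0,0,53]]]}}

```text
clock: 7.95
tool_pos: [0.4666, -0.2114, 0.0142]
eef_rot: [-0.035, 0.999, -0.0, -0.001]
contact_force: [-0.4, 3.3, 2.0]
opening: 0.602
```

>>> {"api": "drive_tool", "payload": {"series": [[[0,-1,0,0,53],[0,-1,0,0,53]]]}}

```text
clock: 8.15
tool_pos: [0.4666, -0.212, 0.0142]
eef_rot: [-0.035, 0.999, 0.001, -0.0]
contact_force: [-0.1, 6.6, 2.3]
opening: 0.593
```

Run:
```python
from h import *
s=sensors.get_state();print(s["tool_pos"],s["contact_force"],s["opening"])
im=cams.snapshot("scene");cv2.imwrite("pics/sc3.png",cv2.resize(im[100:260,120:320],None,fx=3.7,fy=3.7))
```

```text
[ 0.46660668 -0.21195538  0.01422402] [-0.05177479  6.61068687  2.30693307] 0.5926714240363558
```

View pics/sc3.png

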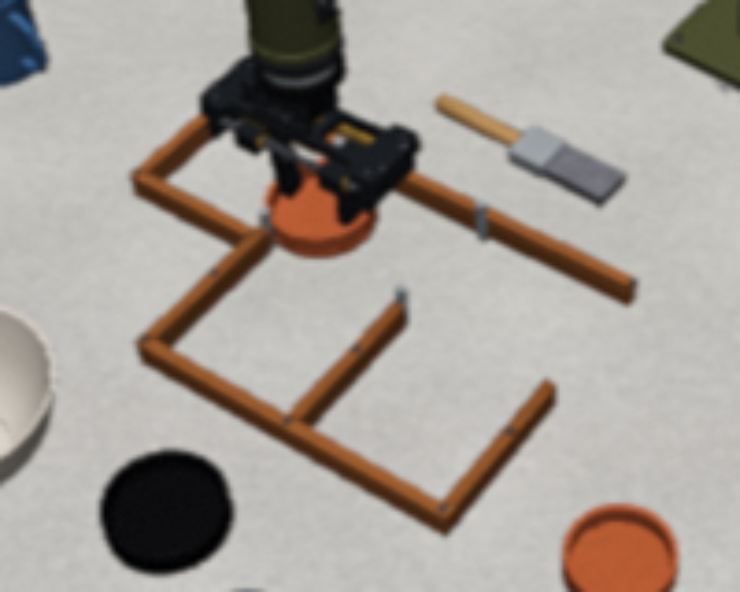

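The dish at (320,215) stopped against the second gate's pin at 6.6 N, after passing the first gate, so it is the "right" one. I'll back off to the middle and slide it into the right bay.

>>> {"api": "drive_tool", "payload": {"series": [[[0,4,0,0,53],[0,6,0,0,53],[-0.5,8,0,0,53],[-0.5,10,0,0,53],[-0.5,10,0,0,53],[-0.5,10,0,0,53],[-0.5,8,0,0,53],[-0.5,5,0,0,53],[0,2,0,0,53],[5,0,0,0,53]]]}}

```text
clock: 9.2
tool_pos: [0.4677, -0.1506, 0.0141]
eef_rot: [-0.035, 0.999, -0.001, -0.002]
contact_force: [-1.0, -1.1, -0.9]
opening: 0.6
```

>>> {"api": "drive_tool", "payload": {"series": [[[10,1,0,0,53],[15,1,0,0,53],[20,1,0,0,53],[20,1,0,0,53],[20,1,0,0,53],[18,1,0,0,53],[12,1,0,0,53],[8,1,0,0,53],[6,1,0,0,53],[4,0,0,0,53]]]}}

```text
clock: 10.2
tool_pos: [0.6013, -0.1416, 0.014]
eef_rot: [-0.035, 0.999, -0.0, -0.001]
contact_force: [-1.7, -0.1, -0.9]
opening: 0.603
```

>>> {"api": "drive_tool", "payload": {"series": [[[0,0,0,0,40],[0,0,0,0,30],[0,0,10,0,20],[0,0,25,0,10],[0,5,35,0,0],[0,30,20,0,0],[0,45,0,0,0],[0,45,0,0,0],[0,45,0,0,0],[0,45,0,0,0]]]}}

```text
clock: 11.2
tool_pos: [0.6015, 0.0751, 0.1052]
eef_rot: [-0.035, 0.999, -0.0, -0.0]
contact_force: [-0.0, 0.2, -0.2]
opening: 0.008
```

>>> {"api": "drive_tool", "payload": {"series": [[[0,45,0,0,0],[0,40,0,0,0],[1,35,0,0,0],[1,20,0,0,0],[0,0,0,0,0]]]}}

```text
clock: 11.7
tool_pos: [0.6026, 0.2186, 0.1055]
eef_rot: [-0.037, 0.999, 0.002, -0.0]
contact_force: [0.5, 0.3, -0.2]
opening: 0.004
```

Run:
```python
from h import *
s=sensors.get_state();print(s["tool_pos"],s["contact_force"],s["opening"])
im=cams.snapshot("scene");cv2.imwrite("pics/sc4.png",cv2.resize(im[100:320,120:440],None,fx=2.5,fy=2.5))
```

```text
[0.60263392 0.21857415 0.10547146] [ 0.5374237   0.28549695 -0.24366434] 0.00434931545121776
```

View pics/sc4.png

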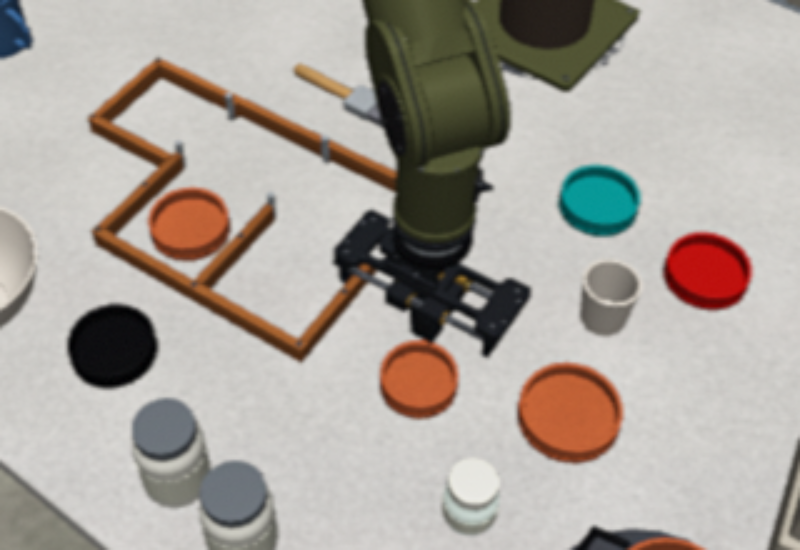

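The right-size dish is inside its bay at (190,222). Now the small dish.

>>> {"api": "drive_tool", "payload": {"series": [[[0,-3,-25,0,0],[0,-2,-25,0,0],[0,0,-20,0,0],[0,0,-12,0,0],[0,0,-7,0,0],[0,0,-2.5,0,0],[0,0,0,0,30],[0,0,0,0,40],[0,0,0,0,48],[0,0,0,0,52]]]}}

```text
clock: 12.75
tool_pos: [0.6039, 0.2086, 0.0132]
eef_rot: [-0.035, 0.999, -0.0, -0.0]
contact_force: [0.7, 0.4, -1.0]
opening: 0.348
```

>>> {"api": "drive_tool", "payload": {"series": [[[0,0,0,0,52],[0,0,0,0,52],[0,0,0,0,52]]]}}

```text
clock: 13.05
tool_pos: [0.6037, 0.2094, 0.013]
eef_rot: [-0.035, 0.999, 0.0, -0.0]
contact_force: [-0.4, 2.0, 1.7]
opening: 0.518
```

>>> {"api": "drive_tool", "payload": {"series": [[[-4,0,0,0,42],[-8,0,0,0,42],[-15,0,0,0,42],[-22,0,0,0,42],[-25,0,0,0,42],[-25,0,0,0,42],[-25,0,0,0,42],[-20,0,0,0,42],[-12,0,0,0,42],[-6,0,0,0,42]]]}}

```text
clock: 14.05
tool_pos: [0.4398, 0.2078, 0.0129]
eef_rot: [-0.035, 0.999, -0.001, -0.001]
contact_force: [0.8, 0.9, -0.9]
opening: 0.477
```

>>> {"api": "drive_tool", "payload": {"series": [[[0,-5,0,0,42],[0,-12,0,0,42],[1,-20,0,0,42],[1,-25,0,0,42],[2,-25,0,0,42],[2,-25,0,0,42],[2,-20,0,0,42],[1,-15,0,0,42],[1,-10,0,0,42],[0,0,0,0,42]]]}}

```text
clock: 15.05
tool_pos: [0.4517, 0.0485, 0.0126]
eef_rot: [-0.033, 0.999, -0.002, -0.001]
contact_force: [-0.3, 0.8, 0.6]
opening: 0.476
```

Run:
```python
from h import *
s=sensors.get_state();print(s["tool_pos"],s["contact_force"],s["opening"])
im=cams.snapshot("scene");cv2.imwrite("pics/sc5.png",cv2.resize(im[100:320,120:440],None,fx=2.5,fy=2.5))
```

```text
[0.45171635 0.04846142 0.01260327] [-0.28214619  0.78708263  0.55243622] 0.4762913036301961
```

View pics/sc5.png

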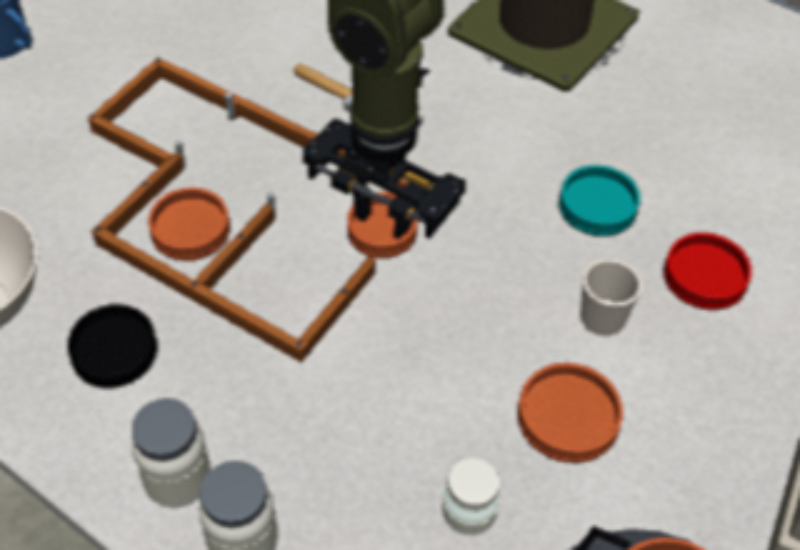

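The small dish is at (382,225) in the mouth, and the rest is undisturbed. I'll continue through both gates.

>>> {"api": "drive_tool", "payload": {"series": [[[0,-6,0,0,42],[0,-12,0,0,42],[0.5,-15,0,0,42],[0.5,-15,0,0,42],[1,-15,0,0,42],[1,-12,0,0,42],[1,-10,0,0,42],[1,-10,0,0,42],[0.5,-10,0,0,42],[0.5,-10,0,0,42]]]}}

```text
clock: 16.1
tool_pos: [0.4577, -0.0626, 0.0126]
eef_rot: [-0.035, 0.999, 0.0, -0.001]
contact_force: [0.7, 0.9, 0.6]
opening: 0.477
```

>>> {"api": "drive_tool", "payload": {"series": [[[0.5,-10,0,0,42],[0.5,-10,0,0,42],[1,-10,0,0,42],[1,-10,0,0,42],[1,-10,0,0,42],[0.5,-8,0,0,42],[0.5,-6,0,0,42]]]}}

```text
clock: 16.8
tool_pos: [0.4626, -0.1271, 0.0126]
eef_rot: [-0.035, 0.999, -0.0, -0.001]
contact_force: [-0.3, 1.3, -0.7]
opening: 0.476
```

>>> {"api": "drive_tool", "payload": {"series": [[[0,-8,0,0,42],[0,-10,0,0,42],[1,-10,0,0,42],[1,-10,0,0,42],[1,-10,0,0,42],[0.5,-8,0,0,42],[0.5,-5,0,0,42]]]}}

```text
clock: 17.5
tool_pos: [0.4664, -0.1893, 0.0126]
eef_rot: [-0.034, 0.999, -0.001, -0.001]
contact_force: [0.1, 1.0, -0.4]
opening: 0.473
```

Run:
```python
from h import *
s=sensors.get_state();print(s["tool_pos"],s["contact_force"],s["opening"])
im=cams.snapshot("scene");cv2.imwrite("pics/sc6.png",cv2.resize(im[110:230,140:300],None,fx=4.5,fy=4.5,interpolation=cv2.INTER_CUBIC))
```

```text
[ 0.46636245 -0.18926069  0.0125882 ] [ 0.07891172  0.9546611  -0.42696757] 0.47296808913526683
```

View pics/sc6.png

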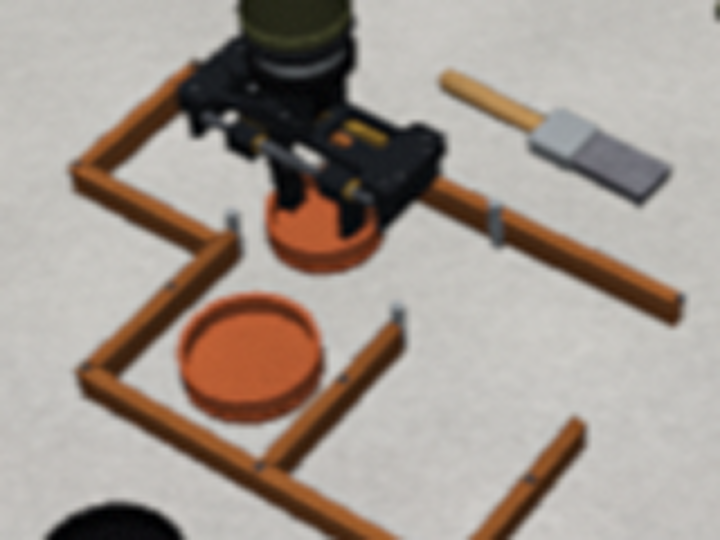

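The small dish is at (325,225), about 40 mm before the second gate. I'll creep on with a watch on the force.

>>> {"api": "drive_tool", "payload": {"series": [[[0,-5,0,0,42],[0.5,-5,0,0,42],[0,-5,0,0,42],[0.5,-4,0,0,42],[0,-3,0,0,42],[0.5,-3,0,0,42],[0,-3,0,0,42]]]}}

```text
clock: 18.25
tool_pos: [0.4681, -0.2167, 0.0127]
eef_rot: [-0.035, 0.999, -0.0, -0.001]
contact_force: [-0.6, 1.1, -0.6]
opening: 0.478
```

>>> {"api": "drive_tool", "payload": {"series": [[[0,-3,0,0,42],[0.5,-3,0,0,42],[0,-3,0,0,42],[0,-3,0,0,42]]]}}

```text
clock: 18.65
tool_pos: [0.4686, -0.2288, 0.0127]
eef_rot: [-0.035, 0.999, -0.0, -0.001]
contact_force: [0.2, 1.2, -0.2]
opening: 0.476
```

>>> {"api": "drive_tool", "payload": {"series": [[[0,-4,0,0,42],[0.5,-5,0,0,42],[0.5,-6,0,0,42],[0.5,-8,0,0,42],[0.5,-10,0,0,42],[0.5,-10,0,0,42],[0.5,-10,0,0,42],[0.5,-8,0,0,42],[0.5,-5,0,0,42],[0,-2,0,0,42]]]}}

```text
clock: 19.65
tool_pos: [0.4724, -0.2973, 0.0126]
eef_rot: [-0.034, 0.999, -0.001, -0.001]
contact_force: [-0.4, 1.3, -0.3]
opening: 0.476
```

Now close, lift and go toward the last dish at (0.538, 0.3665).

>>> {"api": "drive_tool", "payload": {"series": [[[0,0,0,0,30],[0,0,0,0,20],[0,0,10,0,10],[0,0,25,0,0],[0,5,35,0,0],[3,30,25,0,0],[5,45,0,0,0],[5,45,0,0,0],[5,45,0,0,0],[5,45,0,0,0]]]}}

```text
clock: 20.65
tool_pos: [0.4957, -0.0798, 0.1086]
eef_rot: [-0.035, 0.999, -0.001, -0.0]
contact_force: [1.0, -0.4, -0.5]
opening: 0.009
```

>>> {"api": "drive_tool", "payload": {"series": [[[5,45,0,0,0],[5,45,0,0,0],[5,45,0,0,0],[5,45,0,0,0],[5,45,0,0,0],[5,45,0,0,0],[5,45,0,0,0],[5,45,0,0,0],[3,40,0,0,0],[2,30,0,0,0]]]}}

```text
clock: 21.65
tool_pos: [0.5396, 0.3523, 0.1088]
eef_rot: [-0.036, 0.999, 0.001, -0.001]
contact_force: [-0.0, -0.1, -0.5]
opening: 0.009
```

Run:
```python
from h import *
s=sensors.get_state();print(s["tool_pos"],s["contact_force"],s["opening"])
im=cams.snapshot("scene");cv2.imwrite("pics/sc7.png",cv2.resize(im[100:320,120:440],None,fx=2.5,fy=2.5))
```

```text
[0.5395794  0.35229852 0.10876735] [-0.02151992 -0.11226454 -0.49615715] 0.008742089165715616
```

View pics/sc7.png

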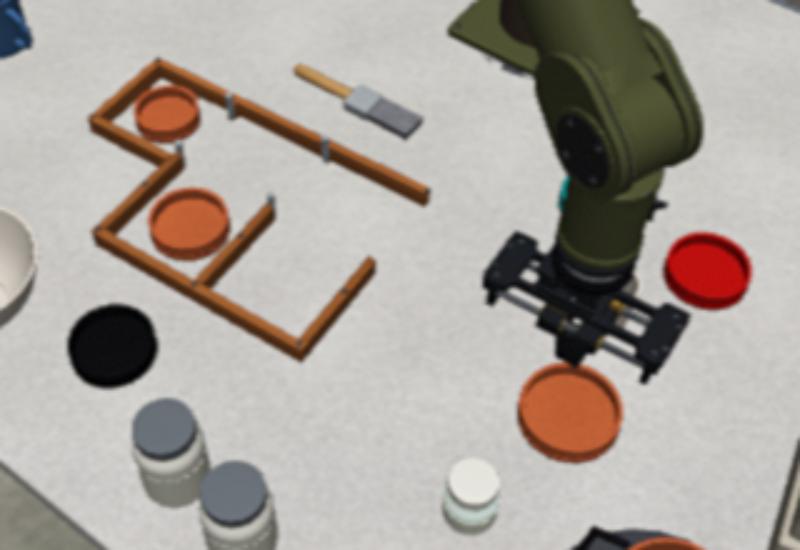

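The small dish is in the closed end at (167,113) and the others are in place. Before descending I'll check the clearance to the slab stack.

Run:
```python
from h import *
for uv in((78,225),(75,168),(50,170)):
    print(uv,[ray("top",uv,z).round(3) for z in(0,.05,.1)])
for uv in((430,320),(460,255),(445,268),(482,340)):
    print(uv,[ray("scene",uv,z).round(3) for z in(0,.05,.1)])
```

```text
(78, 225) [array([0.404, 0.579]), array([0.4  , 0.558]), array([0.397, 0.537])]
(75, 168) [array([0.574, 0.602]), array([0.563, 0.579]), array([0.553, 0.557])]
(50, 170) [array([0.567, 0.676]), array([0.557, 0.651]), array([0.547, 0.625])]
(430, 320) [array([0.543, 0.61 ]), array([0.572, 0.609]), array([0.601, 0.608])]
(460, 255) [array([0.316, 0.594]), array([0.356, 0.594]), array([0.395, 0.593])]
(445, 268) [array([0.38 , 0.579]), array([0.417, 0.579]), array([0.453, 0.579])]
(482, 340) [array([0.514, 0.731]), array([0.544, 0.724]), array([0.575, 0.718])]
```

>>> {"api": "drive_tool", "payload": {"series": [[[0,8,-15,0,0],[-1,4,-20,0,0],[0,0,-20,0,0],[0,0,-15,0,0],[0,0,-10,0,0],[0,0,0,0,0]]]}}

```text
clock: 22.3
tool_pos: [0.5388, 0.3586, 0.0256]
eef_rot: [-0.034, 0.999, -0.002, -0.002]
contact_force: [0.1, -0.5, 0.9]
opening: 0.006
```

>>> {"api": "drive_tool", "payload": {"series": [[[-1,7,0,0,0],[0,0,-6,0,0],[0,0,-6,0,0],[0,0,0,0,30],[0,0,0,0,45],[0,0,0,0,55],[0,0,0,0,60],[0,0,0,0,65],[0,0,0,0,75],[0,0,0,0,75]]]}}

```text
clock: 23.3
tool_pos: [0.5386, 0.3674, 0.0157]
eef_rot: [-0.035, 0.999, -0.0, -0.001]
contact_force: [-0.3, -0.4, 0.4]
opening: 0.612
```

>>> {"api": "drive_tool", "payload": {"series": [[[0,0,0,0,75],[0,0,0,0,75],[0,0,0,0,75]]]}}

```text
clock: 23.6
tool_pos: [0.5386, 0.3671, 0.0157]
eef_rot: [-0.035, 0.999, -0.001, -0.001]
contact_force: [0.4, -1.1, -0.1]
opening: 0.787
```

>>> {"api": "drive_tool", "payload": {"series": [[[0,-5,-1,0,65],[0,-12,0,0,65],[0,-20,0,0,65],[-5,-20,0,0,65],[-12,-20,0,0,65],[-20,-18,0,0,65],[-20,-16,0,0,65],[-20,-14,0,0,65],[-15,-10,0,0,65],[-12,-6,0,0,65]]]}}

```text
clock: 24.6
tool_pos: [0.4342, 0.224, 0.0151]
eef_rot: [-0.034, 0.999, -0.001, -0.001]
contact_force: [2.5, 1.4, 0.1]
opening: 0.738
```

>>> {"api": "drive_tool", "payload": {"series": [[[0,-5,0,0,65],[0,0,0,0,65]]]}}

```text
clock: 24.8
tool_pos: [0.4348, 0.2198, 0.0147]
eef_rot: [-0.034, 0.999, -0.002, -0.001]
contact_force: [0.1, 0.0, -0.4]
opening: 0.741
```

>>> {"api": "drive_tool", "payload": {"series": [[[0.5,-6,0,0,65],[1,-10,0,0,65],[1,-10,0,0,65],[1.5,-10,0,0,65],[1.5,-10,0,0,65],[1,-8,0,0,65],[0.5,-6,0,0,65],[0,0,0,0,65]]]}}

```text
clock: 25.6
tool_pos: [0.4416, 0.1598, 0.0146]
eef_rot: [-0.034, 0.999, -0.001, -0.001]
contact_force: [0.5, 0.2, 0.2]
opening: 0.738
```

Run:
```python
from h import *
s=sensors.get_state();print(s["tool_pos"],s["contact_force"],s["opening"])
im=cams.snapshot("scene");cv2.imwrite("pics/sc8r.png",im)
cv2.imwrite("pics/sc8.png",cv2.resize(im[120:270,200:380],None,fx=4,fy=4,interpolation=cv2.INTER_CUBIC))
im=cams.snapshot("top");cv2.imwrite("pics/tp8.png",cv2.resize(im[130:260,150:350],None,fx=4,fy=4,interpolation=cv2.INTER_CUBIC))
```

```text
[0.4415956  0.1597584  0.01464816] [0.49110504 0.20152256 0.17698197] 0.7379506906674219
```

View pics/sc8.png

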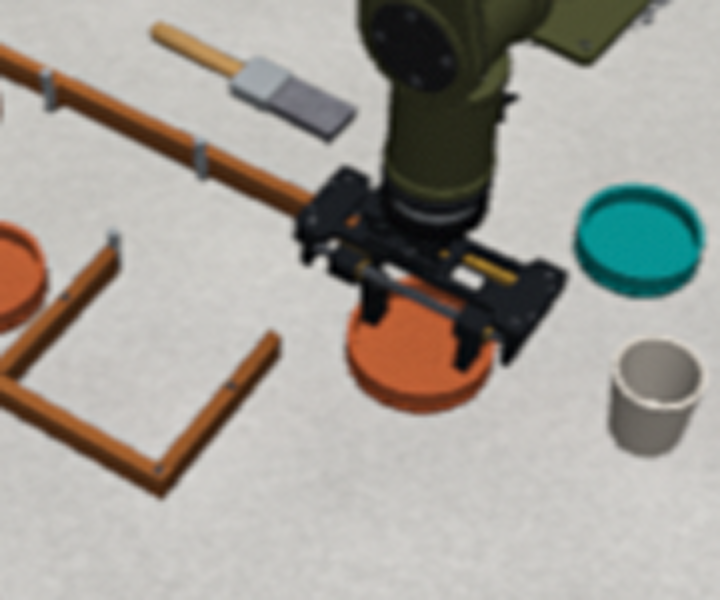

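View pics/tp8.png

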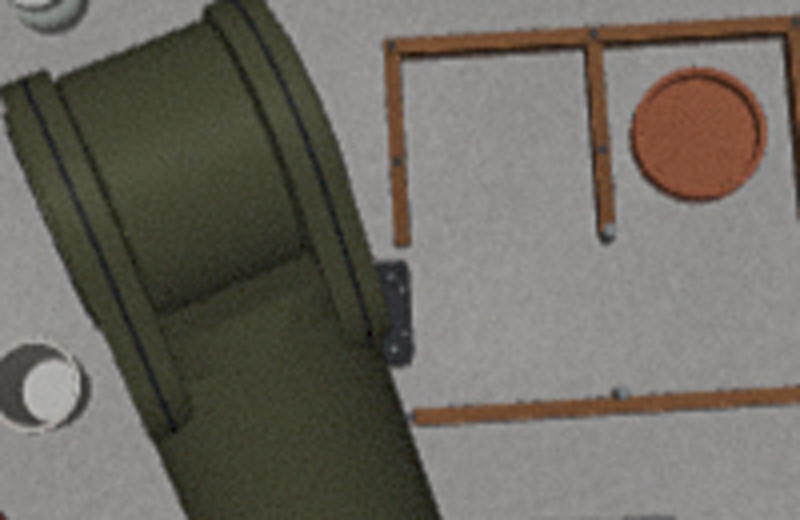

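The big dish at (420,345) lines up with the mouth, and the cup stands clear at (655,395). I'll enter slowly, as there is only 4 mm of margin on each side.

>>> {"api": "drive_tool", "payload": {"series": [[[0.5,-6,0,0,65],[0.5,-7,0,0,65],[0.5,-7,0,0,65],[0.5,-7,0,0,65],[0.5,-7,0,0,65],[0.5,-7,0,0,65],[0.5,-6,0,0,65]]]}}

```text
clock: 26.4
tool_pos: [0.445, 0.1136, 0.0147]
eef_rot: [-0.034, 0.999, -0.001, -0.001]
contact_force: [-0.2, 1.7, 0.3]
opening: 0.743
```

>>> {"api": "drive_tool", "payload": {"series": [[[0.5,-5,0,0,65],[0,-5,0,0,65],[0.5,-5,0,0,65],[0.5,-5,0,0,65],[0,-5,0,0,65],[0.5,-5,0,0,65]]]}}

```text
clock: 27.0
tool_pos: [0.447, 0.0841, 0.0147]
eef_rot: [-0.035, 0.999, -0.0, -0.001]
contact_force: [-0.4, 0.6, -0.8]
opening: 0.736
```

>>> {"api": "drive_tool", "payload": {"series": [[[0.5,-7,0,0,65],[0.5,-8,0,0,65],[0.5,-8,0,0,65],[0.5,-8,0,0,65],[0.5,-8,0,0,65],[1,-10,0,0,65],[1,-12,0,0,65],[1,-12,0,0,65],[1,-12,0,0,65],[1,-12,0,0,65]]]}}

```text
clock: 28.0
tool_pos: [0.4544, -0.0137, 0.0147]
eef_rot: [-0.035, 0.999, -0.001, -0.001]
contact_force: [0.4, 0.6, -0.9]
opening: 0.736
```

>>> {"api": "drive_tool", "payload": {"series": [[[0.5,-10,0,0,65],[0.5,-8,0,0,65],[0.5,-6,0,0,65],[0.5,-4,0,0,65],[0,-2,0,0,65]]]}}

```text
clock: 28.5
tool_pos: [0.4566, -0.0431, 0.0147]
eef_rot: [-0.034, 0.999, -0.0, -0.001]
contact_force: [-0.0, 1.6, -0.1]
opening: 0.739
```

>>> {"api": "drive_tool", "payload": {"series": [[[0,-3,0,0,65],[0,-3,0,0,65],[0,-3,0,0,65],[0,-2,0,0,65],[0,-2,0,0,65],[0,-2,0,0,65]]]}}

```text
clock: 29.1
tool_pos: [0.4565, -0.0577, 0.0147]
eef_rot: [-0.035, 0.999, -0.0, -0.001]
contact_force: [0.1, 0.4, -0.3]
opening: 0.739
```

>>> {"api": "drive_tool", "payload": {"series": [[[0,-1.5,0,0,65],[0,-1,0,0,65],[0,-1,0,0,65]]]}}

```text
clock: 29.4
tool_pos: [0.4565, -0.061, 0.0147]
eef_rot: [-0.035, 0.999, -0.0, -0.001]
contact_force: [-0.0, 1.1, -0.6]
opening: 0.732
```

>>> {"api": "drive_tool", "payload": {"series": [[[0,-1,0,0,65],[0,-1,0,0,65]]]}}

```text
clock: 29.6
tool_pos: [0.4566, -0.0617, 0.0147]
eef_rot: [-0.035, 0.999, 0.001, -0.001]
contact_force: [-0.7, 5.5, 1.3]
opening: 0.738
```

The dish stopped at 5.5 N at the first gate, so it is too big. I'll back off to the middle and slide it into the big bay.

>>> {"api": "drive_tool", "payload": {"series": [[[0,3,0,0,65],[0,6,0,0,65],[-0.5,8,0,0,65],[-0.5,10,0,0,65],[-0.5,10,0,0,65],[-0.5,10,0,0,65],[-0.5,8,0,0,65],[-0.5,5,0,0,65],[-0.5,3,0,0,65],[0,0,0,0,65]]]}}

```text
clock: 30.6
tool_pos: [0.453, 0.0, 0.0147]
eef_rot: [-0.035, 0.999, -0.001, -0.001]
contact_force: [-0.4, -0.8, -0.9]
opening: 0.736
```

Run:
```python
from h import *
s=sensors.get_state();print(s["tool_pos"],s["contact_force"],s["opening"])
im=cams.snapshot("scene")
cv2.imwrite("pics/sc9.png",cv2.resize(im[120:270,150:330],None,fx=4,fy=4,interpolation=cv2.INTER_CUBIC))
```

```text
[4.52980211e-01 3.83193534e-05 1.46681028e-02] [-0.41435649 -0.77179317 -0.89361407] 0.7363926152428831
```

View pics/sc9.png

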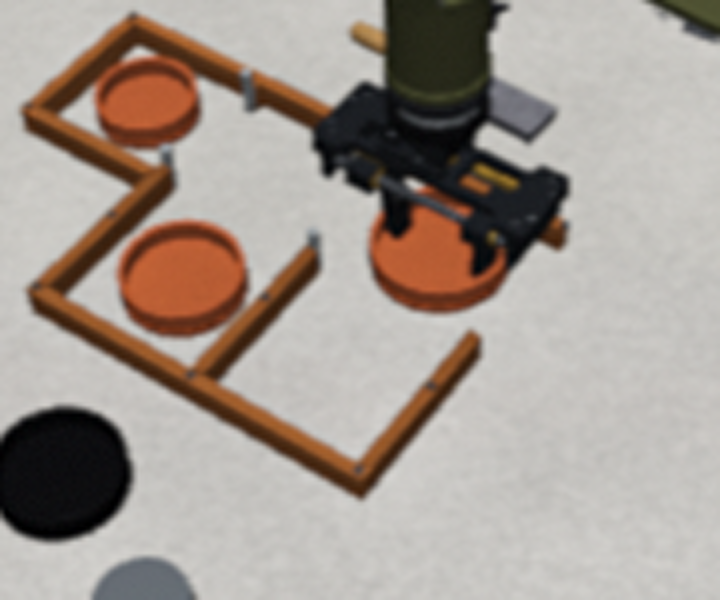

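The dish at (437,255) sits opposite the big bay opening. I'll slide it in.

>>> {"api": "drive_tool", "payload": {"series": [[[4,0,0,0,65],[8,0.5,0,0,65],[12,1,0,0,65],[14,1,0,0,65],[15,1,0,0,65],[15,1,0,0,65],[15,1,0,0,65],[15,1,0,0,65],[14,1,0,0,65],[12,1,0,0,65]]]}}

```text
clock: 31.65
tool_pos: [0.5763, 0.0074, 0.0144]
eef_rot: [-0.034, 0.999, -0.001, -0.002]
contact_force: [-2.8, -0.7, 1.6]
opening: 0.74
```

>>> {"api": "drive_tool", "payload": {"series": [[[8,1,0,0,65],[4,0.5,0,0,65],[2,0,0,0,65],[0,0,0,0,65]]]}}

```text
clock: 32.05
tool_pos: [0.5908, 0.0097, 0.0145]
eef_rot: [-0.035, 0.999, -0.001, -0.001]
contact_force: [-0.8, -0.2, -0.0]
opening: 0.735
```

>>> {"api": "drive_tool", "payload": {"series": [[[0,0,0,0,50],[0,0,0,0,35],[0,0,5,0,20],[0,0,20,0,10],[0,0,35,0,0],[0,20,40,0,0],[-10,40,20,0,0],[-10,40,0,0,0],[-10,40,0,0,0],[-10,40,0,0,0]]]}}

```text
clock: 33.05
tool_pos: [0.5508, 0.1914, 0.1355]
eef_rot: [-0.035, 0.999, -0.0, -0.0]
contact_force: [1.4, 1.0, -0.4]
opening: 0.008
```

>>> {"api": "drive_tool", "payload": {"series": [[[-10,30,10,0,0],[-10,30,0,0,0],[-10,20,0,0,0],[0,0,0,0,0]]]}}

```text
clock: 33.45
tool_pos: [0.5188, 0.2746, 0.1457]
eef_rot: [-0.038, 0.999, 0.001, -0.001]
contact_force: [-0.4, 0.3, 0.2]
opening: 0.006
```

Run:
```python
from h import *
s=sensors.get_state();print(s["clock"],s["tool_pos"],s["contact_force"])
from scipy.optimize import minimize
ims={c:cams.snapshot(c) for c in("scene","top")}
a=-1.502;t=np.array([.458,-.0777])
c_,s_=np.cos(a),np.sin(a)
for n,g,D in(("big",(-.075,.137),.112),("right",(.075,.137),.1),("small",(.218,0),.088)):
  x,y=G(g,a,t)
  for c in("scene","top"):
    hsv=cv2.cvtColor(ims[c],cv2.COLOR_BGR2HSV); m=wood(ims[c])
    lab=cv2.connectedComponentsWithStats(m)[1]; u,v=np.round(px(c,[x,y,.008])).astype(int)
    k=(lab==lab[v,u]).astype(np.uint8); cnt=cv2.findContours(k,0,2)[0][0]
    # rim-top plane estimate: fit
    f=lambda p:((cv2.GaussianBlur(cyl(c,p[0],p[1],D-.008).astype(float),(0,0),1)-cv2.GaussianBlur(k*255.,(0,0),1))**2).sum()/65025
    q=minimize(f,[x,y],method="Nelder-Mead",options=dict(xatol=1e-4,initial_simplex=np.array([[x,y],[x+.01,y],[x,y+.01]]))); d=q.x-t
    print(n,c,"gauge xy mm",(np.array([c_*d[0]+s_*d[1],-s_*d[0]+c_*d[1]])*1000).round(1),"area",k.sum(),"res",round(q.fun,1))
cv2.imwrite("pics/sc10.png",cv2.resize(ims["scene"][100:320,120:440],None,fx=2.5,fy=2.5))
cv2.imwrite("pics/tp10.png",cv2.resize(ims["top"][90:300,100:420],None,fx=2.5,fy=2.5))
```

```text
33.45 [0.5188089  0.27461792 0.1457221 ] [-0.37348579  0.30640492  0.17108075]
big scene gauge xy mm [-79.8 131. ] area 4282 res 2838.0
big top gauge xy mm [-801.5 -373.9] area 186293 res 182039.6
right scene gauge xy mm [ 71.8 131.8] area 4282 res 3116.8
right top gauge xy mm [ 72.6 130. ] area 872 res 1.4
small scene gauge xy mm [224.1  -5.7] area 4282 res 3328.6
small top gauge xy mm [218.7  -2.3] area 715 res 0.7
```

View pics/sc10.png

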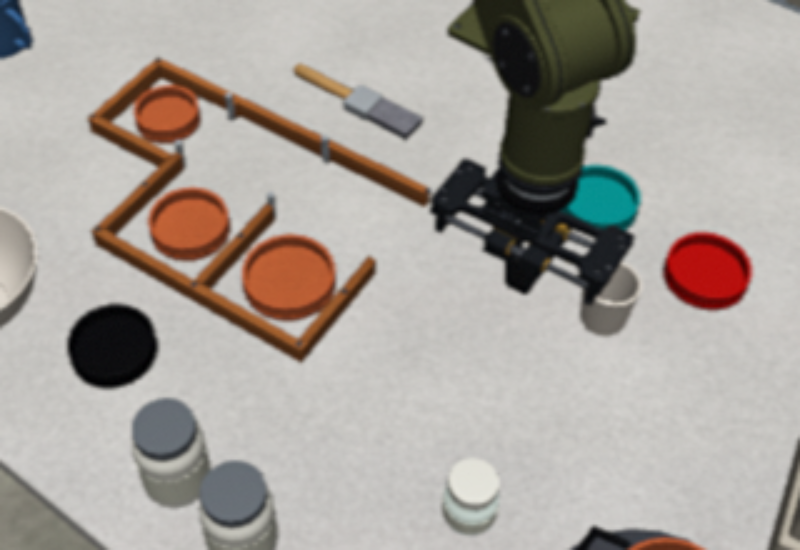

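View pics/tp10.png

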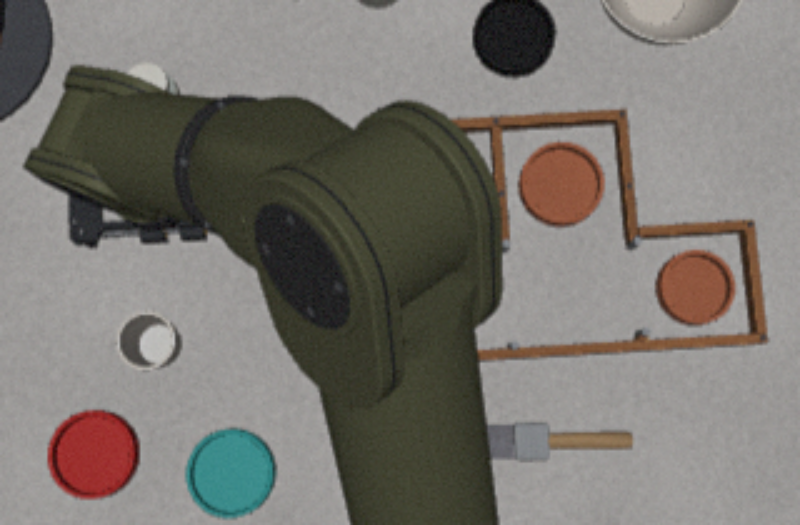

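Final pictures: the 88 mm dish at scene (167,113), the 100 mm at (190,222) and the 112 mm at (290,277) are all inside their spaces. The cup and jar stand as before. Handing in.

Run:
```python
from plant import r
print(r.finish_job())
```

```text
the job is handed in; nothing more can be done
None
```

All three dishes are sorted and the job was handed in at about 33.6 s of the 72 s allowed. Each was dragged along the table from inside its rim, in through the open end of the gauge:

- **100 mm (right):** it passed the first gate, stopped at the second at about 6.6 N, and went sideways into the right-size bay.
- **88 mm (too small):** it passed both gates with only drag forces and was left in the closed end.
- **112 mm (too big):** it stopped at the first gate at about 5.5 N and went sideways into the too-big bay.

**Last checks:**
- **Top camera:** the fit puts the right-size dish at gauge (73, 130) mm and the small one at (219, −2) mm, both fully inside their places.
- **Big dish:** the arm hid it from the top camera and the scene-camera fit failed, because it merged the dishes with the gauge wood. I judged it by the scene picture and the last tool position, gauge (−78, 138) mm; both show it clearly inside.
- **Cup and jar:** they look unmoved in the pictures, judged by eye rather than measured.

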